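# Set the grind collar and shut the grounds bin of a coffee grinder

### The job

Get the coffee grinder ready for brewing: turn the black ribbed grind collar click by click until its white pointer stands at the red mark on the scale ring below it. Then press the lid of the grounds bin down against its rubber seal until the latch catches and it stays shut by itself, and take the hand away. Do not disturb the mug, coffee jar, milk carton or egg timer.

Things in the scene. Friction and masses are not known exactly. Their poses are not given: they have to be found in the camera images.
- grinder: coffee grinder fixed to the worktop: low black base 150 (x) x 300 (y) x 34 mm. Origin: centre of its underside; z up, x to its back, y to its left. A fixed upright barrel with the grind collar stands on the axis x = 0, y = +80 mm; the grounds bin (94 x 100 mm, walls up to 64 mm) with a hinged lid is centred at x = 0, y = -90 mm. In front of the bin is a small latch, up to 67 mm high
- collar (a joint): angle (rad) of the grind collar about the upright barrel, growing counter-clockwise seen from above; hard stops at -0.7 and 1.6. It clicks every 0.349 rad (20 degrees) and one click lies exactly where joint collar equals joint index; left between two clicks it snaps to the nearer one. A click takes about 0.1 N m
- index (a joint): angle (rad) of the scale ring with the red mark, same axis and sense as joint collar; lies within 0.25 either way, very stiff: leave it as it is. The pointer stands at the mark when joint collar = joint index; the collar starts 2 to 4 clicks counter-clockwise of it, so it must be turned clockwise seen from above
- collar_middle (a point): point on the collar's axis at the height to grip, 92 mm above the worktop. The collar is a black ribbed ring 62 mm across, from 78 to 104 mm above the worktop. The barrel, 52 mm across below and above it, ends in a black cap at 130 mm. Round the barrel's foot lies the scale ring, 86 mm across, top at 58 mm; nothing higher stands within 60 mm of the axis
- collar_pointer (a point): upper end of the collar's white pointer line, on the collar's rim, 31 mm from the axis, 104 mm above the worktop
- red_mark (a point): 31 mm from the barrel's axis in the direction of the red mark, at the top of the scale ring, 59 mm above the worktop; straight below collar_pointer when the collar is set
- lid (a joint): opening angle (rad) of the bin's lid about its level hinge at the back of the bin; 0: pressed right down to its stop; latched it rests near 0.02 (the seal pushes it up against the latch); unlatched the seal keeps it above 0.06. It starts 0.35 to 0.7 open and friction keeps it at any angle. The latch in front catches when the lid is pressed almost to 0, with about 5 to 15 N at lid_press
- lid_press (a point): point on the upper face of the lid (black plate 104 x 100 x 6 mm with a metal panel), on its middle line, 75 mm in front of the hinge; the point's frame turns with the lid. At joint 0 it is 73 mm above the worktop. A straight push down on the lid's front edge jams while the lid is wide open: first push it lower at 40 to 60 mm level distance from the hinge line, then press here
- lid_hinge (a point): middle of the lid's hinge line, at the grinder's x = +45 mm, y = -90 mm, 67 mm above the worktop; the hinge runs along the grinder's y
- red_mug: red mug 82 x 115 x 85 mm, origin at the centre of its underside; bystander
- coffee_jar: glass jar with brown lid, 100 mm across, 127 mm high, origin at the centre of its underside; bystander
- milk: small white and blue milk carton 60 x 60 x 110 mm, origin at the centre of its underside; bystander
- timer: white round egg timer 67 mm across, 57 mm high, origin at the centre of its underside; bystander

How it is judged:
By the outcome, as a careful person would: the job done as asked, in the order asked, and still so for the second after the job is handed in, with the robot touching nothing.
It also fails if it takes over 50 s, if anything falls off the work surface, if the arm or the gripper's body presses on something with over 40 N, if the wrist force passes 120 N, or if a joint passes its speed limit or range.

### The arm

A 7-joint arm with a two-finger parallel gripper is mounted at the origin on a cart in front of the work surface, level with it; the furniture and walls round the work are solid. World frame = base frame: x ahead of the robot, y to its left, z up, the work surface at z = 0. Lengths are in m, angles in rad, forces in N, time in s.
With the tool pointing down it reaches from about 0.4 to 0.85 m from the base axis. Payload 10.4 kg.
Tool frame: the origin (TCP) lies at the very end of the fingers, on their centre line; the grasp point (between the pads) lies 19 mm behind it; z points along the fingers, y is the direction in which the jaws open and shut (so a half turn about z gives the same grasp; the last joint's range is limited). The gripper opens to 87 mm and grips with 3 to 60 N. Pads are 19 mm wide; open, the fingers measure 117 mm over their backs; the gripper's body (75 mm by 190 mm) begins 51 mm behind the grasp point.
Start: joints at [-1.281, 0.332, -0.065, 1.46, 0.022, 1.35, -0.088], TCP at [0.192, 0.595, 0.223] pointing down, gripper open.
Joint ranges: [-2.6, 2.6], [-0.5, 2.12], [-1.47, 1.34], [0.16, 2.42], [-1.27, 4.41], [0.06, 2.06], [-2.6, 2.6]. Speed limits (rad/s): [2.22, 2.22, 2.79, 2.79, 3.14, 3.14, 3.14].

### API

Orientations are given as a unit quaternion [x, y, z, w].
In Python, from bench import r, eyes, job gives the robot as it stands. The module is installed in compiled form; this text tells all that it offers.
- The arm moves only by the tool play_rows, never from a script. Its argument "motion" is a list of rows, each a list of 7 numbers: the shift along the tool's x, y, z as a fraction of full scale, then the turn, a rotation vector about the tool's x, y, z as a fraction of full scale, then the opening in per cent of the stroke, from 0 (shut) to 100 (fully open). A call has 1 to 5 rows; each row is the pose to reach, as a shift and turn from the pose commanded when the call began, along the tool's axes at that moment; what a row does not reach only later rows make up. Full scale, the value 1, is 0.2 m for a shift and 90 degrees for a turn. A row lasts 1/8 s, in which the tool goes at most 62.5 mm and 10.7 degrees, less where a joint would pass 70% of its speed; a pose out of reach is approached as far as the arm can. A call with a number of a shift or a turn outside -1 to 1 is refused whole. A call with a gripper value outside its range is refused whole. The fingers move at their own pace and stop on an object; "squeeze" is the grip in N (left out, the last holds). Time passes only in rows, so rows that repeat a pose let the fingers close. It gives the time, the measured TCP pose, the force and the opening at its end, in the units of the state.
- r.read_state(): the state, without advancing time (a new reading comes with each control period).
- eyes.camera(name): name is "scene" or "top" or "wrist"; returns a dict with "image" (480x640x3 uint8, red, green, blue), "mtx" (3x3 intrinsics, pixels), "dist" ([k1, k2, p1, p2, k3] as OpenCV has them; the pictures are not rectified), "R" (3x3) and "t" (3): a world point X has camera coordinates R X + t. Camera axes: x right, y down, z forward; pixel columns grow to the right and rows downward; lengths in m; the calibration is good to about 2 mm. A picture is of the moment at which its call begins. There is no depth.
- job.close_job(): hands the job in, once; it reports no verdict.
Trained networks look in a picture, given as the dict that the camera call returned (one of the last four; its "shot" number tells which), for a name from the list of things; names that differ only in an ending like _2 or _b are one class to them, and where a whole thing is asked for, a point or a joint stands for the part that bears it (a point fixed in the world has none). Each returns a list of dicts, best first, with "p" (0 to 1); they miss things now and then, are a little off and sometimes report something else, mostly with a low value. They report only what shows in the picture. A call takes as long as a camera call.
- eyes.regions_of(picture, label): "region" (480x640 bool, what is visible of it) and "xy" ([column, row] in pixels, amid what is visible of it).
- eyes.landmark_of(picture, label): "xy" ([column, row] in pixels: a listed point, or the origin of a listed thing).
The state is a dict: "time": time; "joint_positions": joint angles; "joint_vel": joint speeds; "joint_torque": joint torques, N m; "ee_pos": TCP position; "eef_rot": TCP orientation; "ft_force": force on the tool from outside, world axes, zero at the start; "torque": the same for the moment, N m; "width": finger opening in m.
Only numpy, scipy, OpenCV 4.12 (cv2) and the standard library are available. Lean on these libraries where they do the work, as an engineer would, in place of code of your own. Each camera call takes 0.05 s, during which the arm holds its last target. There are 200 camera calls.

## Working session

There is one attempt and no reset: what is moved stays moved. The work goes in short steps, Python scripts to look and compute and a tool call to move; the robot and the scene stay as the last step left them, time stands still between calls to the robot, and variables do not carry over. Pictures are saved under pics/ and viewed, about 8 in all and at most 12, crops included, and the job is handed in when it is done.

Besides the shell and the picture viewer there is one more tool, called as name([rows], argument=value, ...), one row to a line, values as JSON. play_rows: Moves the arm, as the interface text tells. Shift numbers are shares of 0.2 m and turn numbers shares of 90 degrees, none past 1 either way. Its arguments: {"type":"object","properties":{"motion":{"type":"array","items":{"type":"array","items":{"type":"number"}}},"squeeze":{"type":"number"}},"required":["motion"]}

```bash
mkdir -p pics; cat > h.py <<'E'
import numpy as np, cv2
from bench import r, eyes, job
from scipy.spatial.transform import Rotation as Ro
def ray(c,xy):
    u=cv2.undistortPoints(np.array([[xy]],float),c["mtx"],np.array(c["dist"],float))[0,0]
    R=np.array(c["R"]);t=np.array(c["t"])
    d=R.T@np.array([u[0],u[1],1]);return -R.T@t,d/np.linalg.norm(d)
def atz(c,xy,z):
    o,d=ray(c,xy);return o+d*(z-o[2])/d[2]
def proj(c,X):
    p,_=cv2.projectPoints(np.array(X,float).reshape(-1,3),cv2.Rodrigues(np.array(c["R"]))[0],np.array(c["t"],float),c["mtx"],np.array(c["dist"],float));return p[:,0]
def tri(rs):
    A=sum(np.eye(3)-np.outer(d,d) for o,d in rs);b=sum((np.eye(3)-np.outer(d,d))@o for o,d in rs);return np.linalg.solve(A,b)
def save(c,n,crop=None,s=1):
    im=c["image"][:,:,::-1]
    if crop: im=im[crop[1]:crop[3],crop[0]:crop[2]]
    cv2.imwrite("pics/"+n,cv2.resize(im,None,fx=s,fy=s,interpolation=cv2.INTER_CUBIC))
E
python3 - <<'E'
from h import *
np.set_printoptions(precision=4,suppress=True)
s=r.read_state();print({k:np.round(v,3) for k,v in s.items()})
Z=dict(grinder=0,collar_middle=.092,collar_pointer=.104,red_mark=.059,lid_press=.1,lid_hinge=.067,red_mug=0,coffee_jar=0,milk=0,timer=0)
res={}
for n in ("scene","top"):
    c=eyes.camera(n);save(c,n+".png");o,_=ray(c,[320,240]);print(n,o)
    for k in Z:
        l=eyes.landmark_of(c,k)
        if l: 
            res.setdefault(k,[]).append(ray(c,l[0]["xy"]));print(n,k,round(l[0]["p"],2),np.round(l[0]["xy"],1),atz(c,l[0]["xy"],Z[k]))
for k,v in res.items():
    if len(v)>1: print(k,tri(v))
E
python3 -c "
import cv2;a=cv2.imread('pics/scene.png');b=cv2.imread('pics/top.png');import numpy as np
cv2.imwrite('pics/both.png',cv2.resize(np.hstack([a,b]),(800,300)))"
```

```text
{'time': np.float64(0.0), 'joint_positions': array([-1.281,  0.333, -0.065,  1.461,  0.022,  1.35 , -0.089]), 'joint_vel': array([ 0.001, -0.   ,  0.001,  0.003, -0.002,  0.001, -0.001]), 'joint_torque': array([  0.   , -62.325,   0.025, -38.99 ,  -0.061,   0.04 ,   0.   ]), 'ee_pos': array([0.192, 0.594, 0.222]), 'eef_rot': array([ 0.156,  0.988, -0.001, -0.   ]), 'ft_force': array([ 0.142, -0.182,  0.502]), 'torque': array([-0.015,  0.015,  0.02 ]), 'width': np.float64(0.087)}
scene [-0.2224 -0.2184  1.3867]
scene collar_middle 0.61 [239.6 213.1] [0.6164 0.0861 0.092 ]
scene collar_pointer 0.56 [243.2 225.6] [0.5729 0.0681 0.104 ]
scene red_mark 0.81 [235.7 230.1] [0.5856 0.0949 0.059 ]
scene lid_press 0.79 [271.5 265.2] [ 0.4718 -0.0167  0.1   ]
scene lid_hinge 0.94 [291.8 259.5] [ 0.5102 -0.0587  0.067 ]
scene red_mug 0.85 [459.4 336.4] [ 0.3754 -0.4775  0.    ]
scene coffee_jar 0.75 [260.7 172.9] [0.8157 0.072  0.    ]
scene milk 0.94 [192. 206.] [0.6866 0.2416 0.    ]
scene timer 0.87 [428.7 301.9] [ 0.4604 -0.4023  0.    ]
top [ 0.3606 -0.1338  1.4285]
top grinder 0.89 [274.8 
[... 153 characters left out ...]
 red_mark 0.72 [430.  308.5] [ 0.3786 -0.4569  0.059 ]
top lid_press 0.8 [287.3 282.5] [ 0.4663 -0.0183  0.1   ]
top lid_hinge 0.8 [300.6 270.6] [ 0.5052 -0.0573  0.067 ]
top red_mug 0.83 [429.8 306. ] [ 0.3874 -0.4706  0.    ]
top coffee_jar 0.71 [265.9 188.4] [0.7949 0.0609 0.    ]
top milk 0.47 [274.6 259.8] [0.5499 0.0317 0.    ]
top timer 0.68 [405.4 279.7] [ 0.4746 -0.3958  0.    ]
collar_middle [0.5976 0.0753 0.1214]
collar_pointer [0.5818 0.0737 0.0894]
red_mark [ 0.2783 -0.1743  0.7418]
lid_press [ 0.4653 -0.019   0.1122]
lid_hinge [ 0.5042 -0.0589  0.0776]
red_mug [ 0.3883 -0.4807 -0.0312]
coffee_jar [0.7795 0.0579 0.0489]
milk [0.4759 0.056  0.3585]
timer [ 0.4778 -0.4047 -0.0363]
```

View pics/both.png

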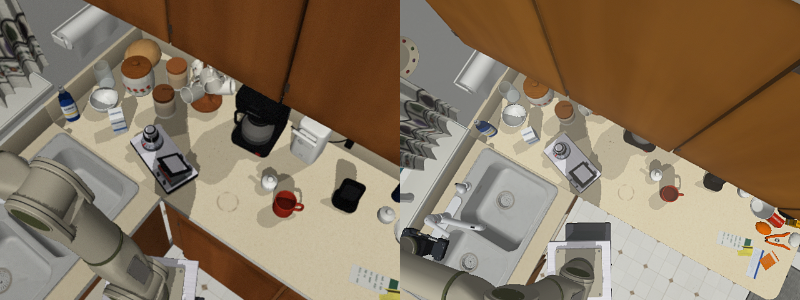

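```bash
cat >> h.py <<'E'
def tool():
    s=r.read_state();return np.array(s["ee_pos"]),Ro.from_quat(s["eef_rot"]),s
def rel(P,R=None):
    p,q,s=tool();print("shift",np.round(q.inv().apply(np.array(P)-p)/.2,3),"turn",None if R is None else np.round((q.inv()*R).as_rotvec()/(np.pi/2),3))
E
python3 - <<'E'
from h import *
np.set_printoptions(precision=4,suppress=True)
p,q,s=tool();c=eyes.camera("wrist");o,d=ray(c,[320,240])
print("cam in tool",q.inv().apply(o-p),"axis",q.inv().apply(d), "xaxis", q.inv().apply(np.array(c["R"])[0]),c["mtx"])
rel([.53,.03,.30])
c=eyes.camera("top");save(c,"t2.png",(215,195,335,315),5)
E
```

```text
cam in tool [ 0.0742 -0.0006 -0.1607] axis [-0.2646 -0.0162  0.9642] xaxis [-0.0004  1.     -0.0003] [[370.329    0.     326.0674]
 [  0.     370.329  242.1683]
 [  0.       0.       1.    ]]
shift [-2.475 -2.167 -0.387] turn None
```

View pics/t2.png

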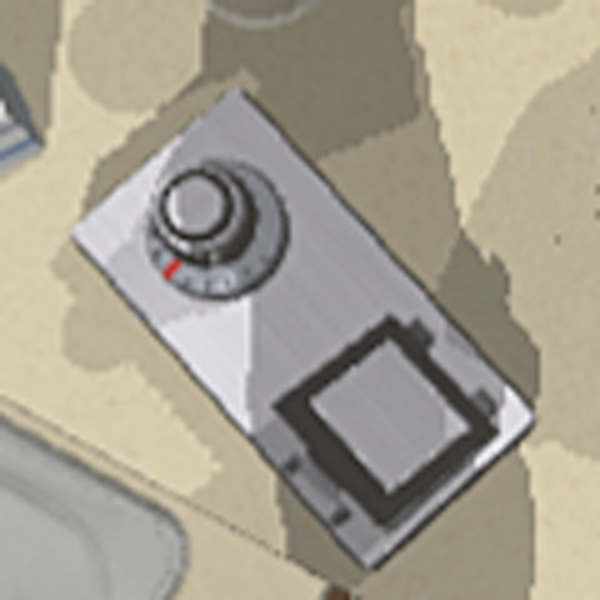

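play_rows([
  [-0.25,-0.2,-0.1,0,0,0,100],
  [-0.45,-0.4,-0.2,0,0,0,100],
  [-0.65,-0.55,-0.3,0,0,0,100],
  [-0.85,-0.75,-0.39,0,0,0,100],
  [-1,-0.9,-0.39,0,0,0,100],
])

```text
time: 1.82
ee_pos: [0.3288, 0.3601, 0.3023]
eef_rot: [0.157, 0.988, 0.001, 0.001]
ft_force: [0.2, 1.3, -0.2]
width: 0.0868
```

play_rows([
  [-0.2,-0.2,0,0,0,0,100],
  [-0.4,-0.4,0,0,0,0,100],
  [-0.6,-0.6,0,0,0,0,100],
  [-0.8,-0.8,0,0,0,0,100],
  [-1,-1,0,0,0,0,100],
])

```text
time: 2.45
ee_pos: [0.4565, 0.1083, 0.3008]
eef_rot: [0.156, 0.988, 0.0, 0.0]
ft_force: [0.9, 0.1, 0.0]
width: 0.0874
```

play_rows([
  [-0.2,-0.13,0,0,0,0,100],
  [-0.45,-0.27,0,0,0,0,100],
  [-0.45,-0.27,0,0,0,0,100],
  [-0.45,-0.27,0,0,0,0,100],
])

```text
time: 2.95
ee_pos: [0.5248, 0.0315, 0.3004]
eef_rot: [0.156, 0.988, 0.0, -0.0]
ft_force: [-0.4, -0.2, -0.7]
width: 0.0868
```

```bash
python3 - <<'E'
from h import *
np.set_printoptions(precision=4,suppress=True)
p,q,s=tool();print(s["time"],p,s["joint_positions"],s["ft_force"])
t=eyes.camera("top")
C=np.array([[238,88],[72,232],[372,570],[533,415]])/5+[215,195]-0.4
W=np.array([atz(t,x,.034)[:2] for x in C]);print(W,np.linalg.norm(np.diff(W,axis=0),axis=1),W.mean(0))
v=(W[0]+W[1]-W[2]-W[3]);print("y dir deg",np.degrees(np.arctan2(v[1],v[0])))
c=eyes.camera("wrist");save(c,"w1.png")
for k,z in dict(grinder=0,collar_middle=.092,collar_pointer=.104,red_mark=.059,lid_press=.1,lid_hinge=.067).items():
    for l in eyes.landmark_of(c,k)[:1]: print(k,round(l["p"],2),np.round(l["xy"],1),atz(c,l["xy"],z))
E
```

```text
2.95 [0.5248 0.0315 0.3004] [-0.6437  0.07    0.5304  1.6215 -0.0359  1.4602  1.1477] [-0.3724 -0.244  -0.7416]
[[ 0.7037  0.0682]
 [ 0.6102  0.1761]
 [ 0.389  -0.0172]
 [ 0.4848 -0.121 ]] [0.1428 0.2938 0.1412] [0.5469 0.0265]
y dir deg 40.99955606189468
grinder 0.8 [330.5 215.8] [0.5456 0.0308 0.    ]
collar_pointer 0.67 [382. 252.] [0.5763 0.0743 0.104 ]
red_mark 0.82 [401.  242.5] [0.5875 0.1002 0.059 ]
lid_press 0.86 [258.9 175.6] [ 0.4669 -0.0178  0.1   ]
lid_hinge 0.69 [236.2 222.4] [ 0.5077 -0.0657  0.067 ]
```

View pics/w1.png

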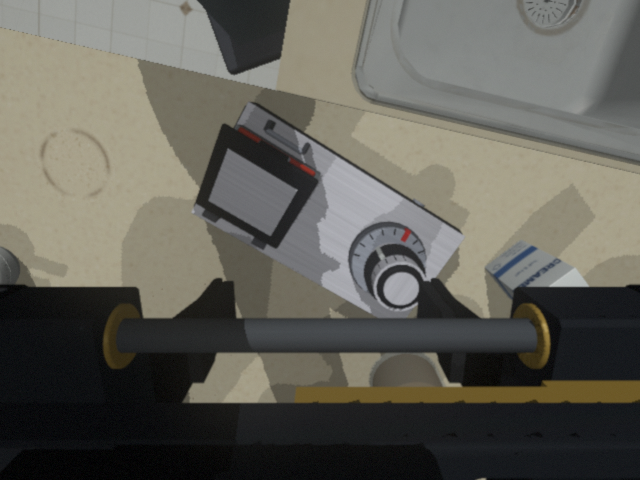

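```bash
python3 - <<'E'
from h import *
np.set_printoptions(precision=4,suppress=True)
c=eyes.camera("wrist")
print("cap",atz(c,[400,286],.130))
W=np.array([atz(c,x,.034)[:2] for x in [(250,101),(462,236),(192,212)]]);print(W)
v=W[1]-W[0];print(np.degrees(np.arctan2(v[1],v[0])),np.linalg.norm(v),np.linalg.norm(W[2]-W[0]), (W[1]+W[2])/2)
save(c,"w2.png",(335,210,475,315),5.7)
E
```

```text
cap [0.6062 0.0794 0.13  ]
[[ 0.3919 -0.0126]
 [ 0.6109  0.1737]
 [ 0.4851 -0.1212]]
40.38376015940308 0.2875586132334043 0.1430943136692513 [0.548  0.0263]
```

View pics/w2.png

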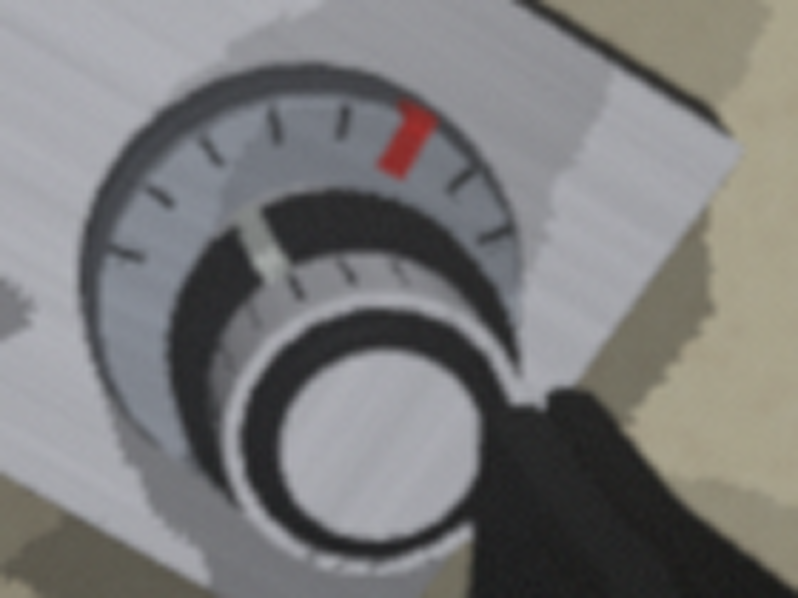

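```bash
python3 - <<'E'
from h import *
np.set_printoptions(precision=4,suppress=True)
c=eyes.camera("wrist")
f=lambda x,y:[x/5.7+335-.4,y/5.7+210-.4]
cap=atz(c,f(380,447),.130);ring=atz(c,f(309,301),.058);print(cap,ring)
A=np.array([.6065,.0805])
A=(cap[:2]+ring[:2])/2
def ang(P):return np.degrees(np.arctan2(P[1]-A[1],P[0]-A[0])),np.linalg.norm(P[:2]-A)
print("red",ang(atz(c,f(425,110),.058)),ang(atz(c,f(392,172),.058)))
for z in(.104,.078):
  for p in((243,213),(278,278)): print("ptr",z,p,ang(atz(c,f(*p),z)))
for t in (-160,-150,-140,-130): 
  for z in (.104,.078):
    X=[*(A+.031*np.array([np.cos(np.radians(t)),np.sin(np.radians(t))])),z];print(t,z,(proj(c,X)[0]-[335,210]+.4)*5.7)
E
```

```text
[0.6086 0.0799 0.13  ] [0.6071 0.0801 0.058 ]
red (np.float64(134.74819090216783), np.float64(0.045404624797212974)) (np.float64(133.5273548013514), np.float64(0.031539266259020184))
ptr 0.104 (243, 213) (np.float64(-165.54732941049505), np.float64(0.038837973613113266))
ptr 0.104 (278, 278) (np.float64(-163.68791820143574), np.float64(0.025083029887822496))
ptr 0.078 (243, 213) (np.float64(-163.79983720746165), np.float64(0.03036128382215241))
ptr 0.078 (278, 278) (np.float64(-158.95959615260713), np.float64(0.015680670727986137))
-160 0.104 [251.0552 258.095 ]
-160 0.078 [232.198  216.4448]
-150 0.104 [228.0339 277.8061]
-150 0.078 [210.6611 235.0279]
-140 0.104 [208.9326 300.7655]
-140 0.078 [192.7995 256.6815]
-130 0.104 [194.3163 326.2216]
-130 0.078 [179.1426 280.6996]
```

play_rows([
  [-0.16,0.18,0.25,0,0,0,100],
  [-0.32,0.36,0.4,0,0,0,100],
  [-0.32,0.36,0.5,0,0,0,100],
  [-0.32,0.36,0.5,0,0,0,100],
  [-0.32,0.36,0.5,0,0,0,100],
])

```text
time: 4.08
ee_pos: [0.6084, 0.0794, 0.2021]
eef_rot: [0.156, 0.988, 0.0, 0.001]
ft_force: [0.0, -0.2, 0.9]
width: 0.0872
```

```bash
python3 - <<'E'
from h import *
np.set_printoptions(precision=4,suppress=True)
p,q,s=tool();print(s["time"],p,s["joint_positions"],s["ft_force"])
rel([.608,.08,.073])
c=eyes.camera("wrist");save(c,"w3.png")
E
```

```text
4.075 [0.6084 0.0794 0.2021] [-0.6168  0.3384  0.5226  1.5499 -0.1735  1.2977  1.1852] [ 0.0395 -0.2371  0.8643]
shift [0.004 0.002 0.645] turn None
```

View pics/w3.png

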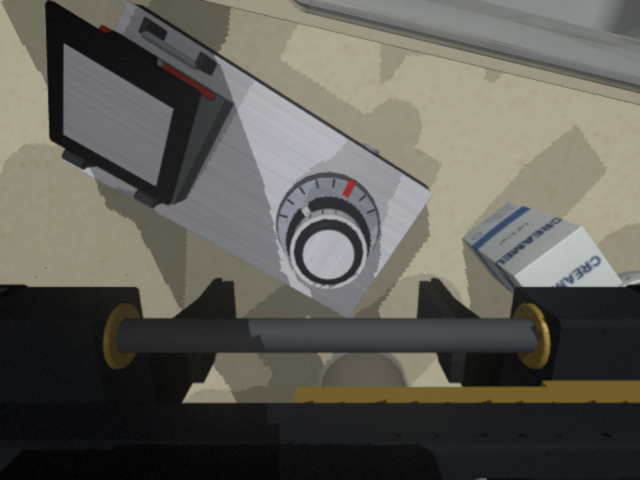

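play_rows([
  [0,0,0.25,0,0,0,100],
  [0,0,0.45,0,0,0,100],
  [0,0,0.6,0,0,0,100],
  [0,0,0.645,0,0,0,100],
  [0,0,0.645,0,0,0,100],
], squeeze=20)

```text
time: 4.75
ee_pos: [0.6085, 0.0798, 0.0727]
eef_rot: [0.156, 0.988, 0.0, 0.001]
ft_force: [0.2, -0.9, 0.2]
width: 0.0868
```

play_rows([
  [0,0,0,0,0,0,60],
  [0,0,0,0,0,0,50],
  [0,0,0,0,0,0,50],
  [0,0,0,0,0,0,50],
  [0,0,0,0,0,0,50],
])

```text
time: 5.38
ee_pos: [0.6086, 0.0808, 0.0721]
eef_rot: [0.155, 0.988, 0.001, 0.001]
ft_force: [1.9, 4.0, 3.0]
width: 0.0617
```

play_rows([
  [0,0,0,0,0,0.08,50],
  [0,0,0,0,0,0.16,50],
  [0,0,0,0,0,0.23,50],
  [0,0,0,0,0,0.3,50],
  [0,0,0,0,0,0.38,50],
])

```text
time: 6.0
ee_pos: [0.6088, 0.0809, 0.0721]
eef_rot: [0.441, 0.898, 0.001, 0.0]
ft_force: [3.2, 4.2, 2.3]
width: 0.0612
```

play_rows([
  [0,0,0,0,0,0.08,50],
  [0,0,0,0,0,0.15,50],
  [0,0,0,0,0,0.22,50],
  [0,0,0,0,0,0.29,50],
  [0,0,0,0,0,0.29,50],
])

```text
time: 6.62
ee_pos: [0.609, 0.0811, 0.0721]
eef_rot: [0.631, 0.776, 0.001, 0.0]
ft_force: [2.4, 4.8, 1.7]
width: 0.0614
```

```bash
python3 - <<'E'
from h import *
np.set_printoptions(precision=4,suppress=True)
p,q,s=tool();print(s["time"],p,s["joint_positions"],s["ft_force"],s["torque"],np.degrees(q.as_euler("zyx")))
E
```

```text
6.625 [0.609  0.0811 0.0721] [-0.746   0.5104  0.7006  1.6911 -0.3677  1.0733  0.2745] [2.3833 4.7548 1.7247] [ 0.9141 -0.6529 -0.0136] [-101.7482    0.1183 -179.9302]
```

play_rows([
  [0,0,0,0,0,0,75],
  [0,0,0,0,0,0,100],
  [0,0,0,0,0,0,100],
  [0,0,0,0,0,0,100],
  [0,0,-0.1,0,0,0,100],
])

```text
time: 7.25
ee_pos: [0.607, 0.0796, 0.091]
eef_rot: [0.631, 0.776, -0.001, -0.001]
ft_force: [0.9, 0.2, -0.3]
width: 0.0864
```

play_rows([
  [0,0,-0.3,0,0,0,100],
  [0,0,-0.55,0,0,0,100],
  [0,0,-0.8,0,0,0,100],
  [0,0,-0.9,0,0,0,100],
  [0,0,-0.9,0,0,0,100],
])

```text
time: 7.88
ee_pos: [0.6088, 0.0794, 0.2743]
eef_rot: [0.631, 0.776, 0.002, 0.001]
ft_force: [0.3, 0.9, -0.0]
width: 0.087
```

```bash
python3 - <<'E'
from h import *
np.set_printoptions(precision=4,suppress=True)
p,q,s=tool();print(s["time"],p,s["joint_positions"],s["ft_force"])
c=eyes.camera("wrist");save(c,"w4.png")
a=proj(c,[.608,.08,.08])[0].astype(int);print(a)
for k,z in dict(collar_pointer=.104,red_mark=.059,lid_press=.1,lid_hinge=.067).items():
    for l in eyes.landmark_of(c,k)[:1]:
        P=atz(c,l["xy"],z);print(k,round(l["p"],2),np.round(l["xy"],1),P,np.degrees(np.arctan2(P[1]-.08,P[0]-.608)))
E
```

```text
7.875 [0.6088 0.0794 0.2743] [-0.8047  0.3425  0.7865  1.4509 -0.2431  1.4439  0.1874] [ 0.256   0.8612 -0.0421]
[325 215]
red_mark 0.81 [308.1 188.9] [0.5865 0.0997 0.059 ] 137.60621606450806
lid_press 0.71 [161.1 286.6] [ 0.4656 -0.0165  0.1   ] -145.88749986364923
```

View pics/w4.png

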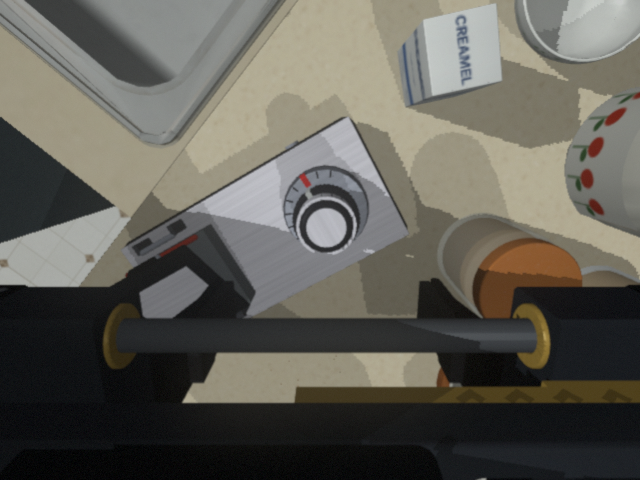

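play_rows([
  [0.13,0.11,0,0,0,-0.11,50],
  [0.26,0.22,0,0,0,-0.22,0],
  [0.4,0.35,0.1,0,0,-0.33,0],
  [0.55,0.45,0.2,0,0,-0.44,0],
  [0.649,0.551,0.3,0,0,-0.55,0],
], squeeze=10)

```text
time: 8.75
ee_pos: [0.6892, 0.2313, 0.2096]
eef_rot: [0.245, 0.97, -0.0, -0.001]
ft_force: [-1.4, 0.2, -0.1]
width: 0.0449
```

play_rows([
  [0,0,0,0,0,-0.033,0],
  [0,0,0.05,0,0,-0.033,0],
  [0,0,0.05,0,0,-0.033,0],
])

```text
time: 9.12
ee_pos: [0.6888, 0.2287, 0.2001]
eef_rot: [0.224, 0.975, -0.001, -0.001]
ft_force: [0.2, -0.5, 0.1]
width: 0.0148
```

```bash
python3 - <<'E'
from h import *
np.set_printoptions(precision=4,suppress=True)
p,q,s=tool();print(s["time"],p,s["joint_positions"],s["ft_force"],s["width"],q.as_matrix())
rel([.4745,-.0252,.12])
c=eyes.camera("wrist")
a=cv2.imread("pics/w4.png")[150:270,260:400];b=c["image"][:,:,::-1]
cv2.imwrite("pics/w5.png",np.hstack([cv2.resize(a,(400,343),interpolation=2),cv2.resize(b,(400,343))]))
t=eyes.camera("top");l=eyes.landmark_of(t,"lid_press");print(l[0]["xy"],proj(t,[.508,-.065,.067]))
E
```

```text
9.125 [0.6888 0.2287 0.2001] [-0.7083  0.6143  0.5346  1.1962 -0.3018  1.4095  0.9122] [ 0.1533 -0.4791  0.1416] 0.01478716304381801 [[-0.8998  0.4364 -0.0019]
 [ 0.4364  0.8998 -0.0008]
 [ 0.0014 -0.0016 -1.    ]]
shift [ 0.41  -1.609  0.404] turn None
[255.1, 240.6] [[303.0373 269.6485]]
```

View pics/w5.png

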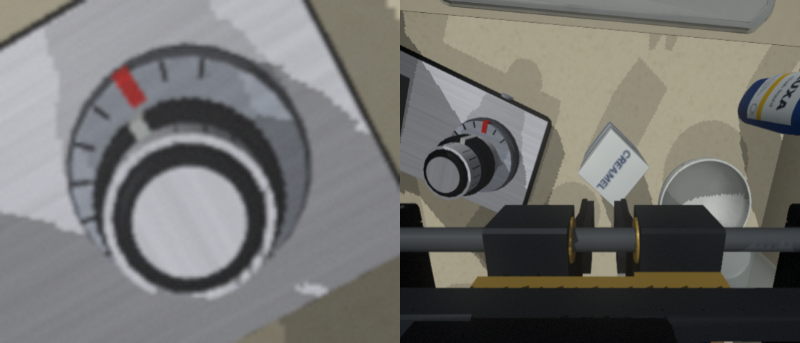

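play_rows([
  [0.04,-0.2,0,0,0,0,0],
  [0.08,-0.4,0,0,0,0,0],
  [0.14,-0.6,0,0,0,0,0],
  [0.2,-0.8,0,0,0,0,0],
  [0.25,-1,0,0,0,0,0],
])

```text
time: 9.9
ee_pos: [0.5566, 0.0699, 0.202]
eef_rot: [0.223, 0.975, 0.001, 0.0]
ft_force: [-0.7, 0.2, 0.6]
width: 0.0005
```

play_rows([
  [0.05,-0.2,0,0,0,0.08,0],
  [0.1,-0.4,0,0,0,0.16,0],
  [0.16,-0.609,0,0,0,0.258,0],
  [0.16,-0.609,0,0,0,0.258,0],
  [0.16,-0.609,0,0,0,0.258,0],
])

```text
time: 10.52
ee_pos: [0.4762, -0.0244, 0.2021]
eef_rot: [0.414, 0.91, 0.001, 0.0]
ft_force: [0.7, 0.4, -0.7]
width: 0.0009
```

```bash
python3 - <<'E'
from h import *
np.set_printoptions(precision=4,suppress=True)
p,q,s=tool();print(s["time"],p,s["joint_positions"],s["ft_force"],s["width"],q.as_matrix())
rel([.4745,-.0252,.12])
c=eyes.camera("wrist");save(c,"w6.png")
for n in("scene",):
  t=eyes.camera(n);l=eyes.landmark_of(t,"lid_press");print(l[0]["xy"],l[0]["p"],ray(t,l[0]["xy"]))
  # angle by lid kinematics from each view
H=np.array([.5084,-.0646,.067]);xd=np.array([.652,-.758,0])
for v in (c,t):
  l=eyes.landmark_of(v,"lid_press")
  for a in np.arange(.3,.75,.05):
    P=H-xd*(.075*np.cos(a)-.006*np.sin(a))+[0,0,.075*np.sin(a)+.006*np.cos(a)]
    print(round(a,2),np.linalg.norm(proj(v,P)[0]-l[0]["xy"]) if l else None)
E
```

```text
10.525 [ 0.4762 -0.0244  0.2021] [-0.7337 -0.0152  0.6944  1.8991  0.0089  1.2528  0.675 ] [ 0.6577  0.4195 -0.75  ] 0.0008646010131846688 [[-0.6572  0.7537  0.0013]
 [ 0.7537  0.6572  0.0013]
 [ 0.0001  0.0018 -1.    ]]
shift [ 0.002 -0.01   0.41 ] turn None
[271.0, 262.1] 0.9 (array([-0.2224, -0.2184,  1.3867]), array([ 0.4746,  0.1379, -0.8693]))
0.3 9.981323419341972
0.35 7.026620656266921
0.4 3.8075022328085604
0.45 0.537592501330328
0.5 3.5142592155148447
0.55 7.516246730459693
0.6 11.774281621406876
0.65 16.2681056261244
0.7 20.98224455687959
0.3 7.524771385605125
0.35 6.438752374927959
0.4 5.318871045402413
0.45 4.180970799554079
0.5 3.064111011049572
0.55 2.0910312927128727
0.6 1.6673990722226812
0.65 2.224335100224406
0.7 3.345448787986088
```

View pics/w6.png

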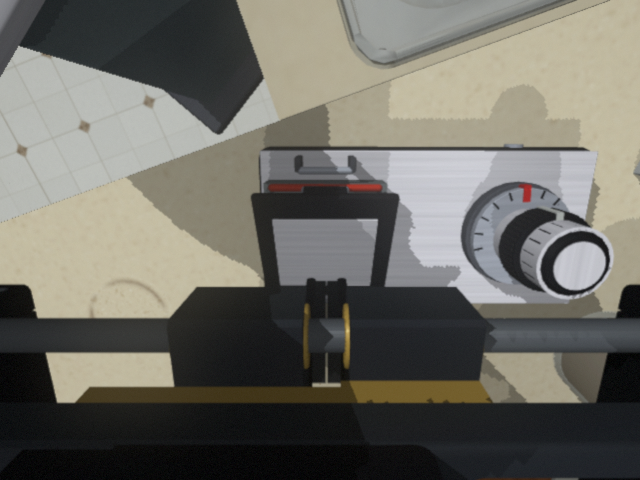

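play_rows([
  [0,-0.005,0.2,0,0,0,0],
  [0,-0.01,0.35,0,0,0,0],
  [0,-0.01,0.43,0,0,0,0],
  [0,-0.01,0.46,0,0,0,0],
  [0,-0.01,0.49,0,0,0,0],
])

```text
time: 11.4
ee_pos: [0.475, -0.026, 0.104]
eef_rot: [0.414, 0.91, 0.0, 0.0]
ft_force: [-0.4, -0.3, -0.4]
width: 0.0005
```

play_rows([
  [0,0,0.025,0,0,0,0],
  [0,0,0.05,0,0,0,0],
  [0,0,0.075,0,0,0,0],
  [0,0,0.1,0,0,0,0],
  [0,0,0.1,0,0,0,0],
])

```text
time: 12.02
ee_pos: [0.474, -0.0262, 0.0831]
eef_rot: [0.414, 0.91, -0.0, -0.0]
ft_force: [0.8, -0.1, -0.4]
width: 0.0006
```

```bash
python3 - <<'E'
from h import *
np.set_printoptions(precision=4,suppress=True)
c=eyes.camera("wrist");save(c,"w7.png",(200,130,640,310),1)
from h import *
def ang(P):return np.degrees(np.arctan2(P[1]-.0802,P[0]-.608))
for k,z in dict(collar_pointer=.104,red_mark=.059).items():
    for l in eyes.landmark_of(c,k)[:1]: print(k,l["p"],l["xy"],atz(c,l["xy"],z),ang(atz(c,l["xy"],z)))
im=cv2.imread("pics/w4.png")
# w4 zoom: pointer at ((139,126)->) 
E
```

```text
(no output)
```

View pics/w7.png

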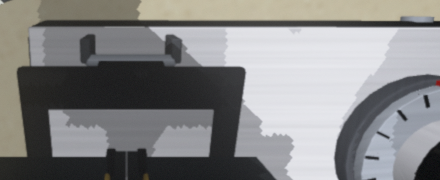

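play_rows([
  [0,0,0.02,0,0,0,0],
  [0,0,0.02,0,0,0,0],
  [0.03,0,-0.05,0,0,0,0],
  [0.115,0,-0.05,0,0,0,0],
  [0.115,0,0,0,0,0,0],
])

```text
time: 12.8
ee_pos: [0.4593, -0.0076, 0.0842]
eef_rot: [0.414, 0.91, 0.001, 0.0]
ft_force: [0.3, 0.5, 0.0]
width: 0.0002
```

play_rows([
  [0,0,0.015,0,0,0,0],
  [0,0,0.025,0,0,0,0],
  [0,0,0.035,0,0,0,0],
  [0,0,0.04,0,0,0,0],
  [0,0,0.04,0,0,0,0],
])

```text
time: 13.42
ee_pos: [0.4591, -0.0093, 0.0753]
eef_rot: [0.415, 0.91, -0.0, -0.0]
ft_force: [0.1, -0.3, 0.3]
width: 0.0003
```

play_rows([
  [0,0,0.005,0,0,0,0],
  [0,0,0.01,0,0,0,0],
  [0,0,0.015,0,0,0,0],
  [0,0,0.015,0,0,0,0],
])

```text
time: 13.92
ee_pos: [0.4591, -0.009, 0.0731]
eef_rot: [0.415, 0.91, 0.0, -0.0]
ft_force: [-6.2, -1.0, 13.8]
width: 0.0004
```

play_rows([
  [0,0,0.005,0,0,0,0],
  [0,0,0.01,0,0,0,0],
  [0,0,0.01,0,0,0,0],
])

```text
time: 14.3
ee_pos: [0.4592, -0.009, 0.0725]
eef_rot: [0.415, 0.91, 0.0, -0.001]
ft_force: [-16.9, -1.1, 40.9]
width: 0.0009
```

play_rows([
  [0,0,-0.015,0,0,0,0],
  [0,0,-0.05,0,0,0,0],
  [0,0,-0.3,0,0,0,0],
  [0,0,-0.6,0,0,0,0],
  [0,0,-0.75,0,0,0,0],
])

```text
time: 14.92
ee_pos: [0.46, -0.0089, 0.2235]
eef_rot: [0.415, 0.91, 0.001, 0.001]
ft_force: [0.3, 0.8, 0.5]
width: 0.0006
```

play_rows([
  [-0.1,0.1,-0.1,0,0,0,0],
  [-0.3,0.3,-0.1,0,0,0,0],
  [-0.45,0.4,-0.1,0,0,0,0],
  [-0.45,0.4,-0.1,0,0,0,0],
])

```text
time: 15.42
ee_pos: [0.5797, -0.0249, 0.2393]
eef_rot: [0.415, 0.91, -0.002, -0.0]
ft_force: [-0.4, 0.9, 0.7]
width: 0.0008
```

```bash
python3 - <<'E'
from h import *
np.set_printoptions(precision=4,suppress=True)
p,q,s=tool();print(s["time"],p,s["ft_force"])
c=eyes.camera("wrist");save(c,"w8.png")
t=eyes.camera("scene");o=eyes.camera("top")
H=np.array([.5084,-.0646,.067]);xd=np.array([.652,-.758,0])
def ang(P):return np.degrees(np.arctan2(P[1]-.0802,P[0]-.608))
for n,v in (("w",c),("scene",t),("top",o)):
  for k,z in dict(collar_pointer=.104,red_mark=.059).items():
    for l in eyes.landmark_of(v,k)[:1]: print(n,k,round(l["p"],2),l["xy"],ang(atz(v,l["xy"],z)))
  l=eyes.landmark_of(v,"lid_press")
  if l:
   e=[]
   for a in (0,.02,.05,.08,.12,.2):
    P=H-xd*(.075*np.cos(a)-.006*np.sin(a))+[0,0,.075*np.sin(a)+.006*np.cos(a)]
    e.append(proj(v,P)[0]-l[0]["xy"])
   print(n,l[0]["p"],np.round(e,1).tolist())
E
```

```text
15.425 [ 0.5797 -0.0249  0.2393] [-0.3653  0.913   0.6987]
w collar_pointer 0.82 [446.3, 111.0] 131.87657460825093
w red_mark 0.58 [581.6, 82.1] 65.98961780024528
w 0.76 [[-2.4, -2.6], [-2.9, -2.6], [-3.5, -2.4], [-4.2, -2.1], [-5.0, -1.6], [-6.8, -0.1]]
scene collar_pointer 0.77 [228.6, 218.8] 124.38435577611607
scene red_mark 0.7 [236.2, 230.0] 148.50050712130675
scene 0.58 [[-0.3, 0.2], [-0.3, -0.1], [-0.3, -0.6], [-0.3, -1.1], [-0.2, -1.8], [0.1, -3.3]]
top 0.66 [[0.9, 3.4], [0.9, 3.4], [0.9, 3.3], [0.9, 3.1], [0.9, 3.0], [1.1, 2.5]]
```

View pics/w8.png

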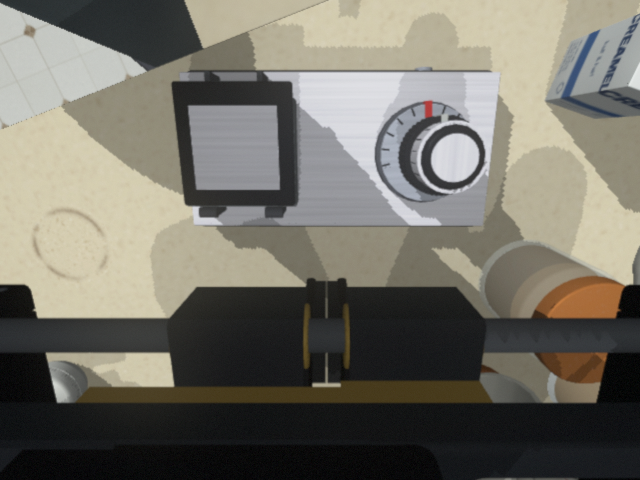

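play_rows([
  [0.2,-0.2,0.1,0,0,0,0],
  [0.45,-0.4,0.2,0,0,0,0],
  [0.45,-0.4,0.45,0,0,0,0],
  [0.45,-0.4,0.7,0,0,0,0],
  [0.45,-0.4,0.8,0,0,0,0],
])

```text
time: 16.65
ee_pos: [0.4576, -0.0088, 0.0786]
eef_rot: [0.414, 0.91, -0.0, -0.001]
ft_force: [-0.0, 0.7, 1.2]
width: 0.0005
```

play_rows([
  [0,0,0.01,0,0,0,0],
  [0,0,0.015,0,0,0,0],
  [0,0,0.02,0,0,0,0],
  [0,0,0.02,0,0,0,0],
  [0,0,0.02,0,0,0,0],
])

```text
time: 17.27
ee_pos: [0.4594, -0.0087, 0.0768]
eef_rot: [0.414, 0.91, 0.0, 0.0]
ft_force: [-1.1, -0.7, 0.2]
width: 0.0006
```

play_rows([
  [0,0,0.005,0,0,0,0],
  [0,0,0.008,0,0,0,0],
  [0,0,0.008,0,0,0,0],
])

```text
time: 17.65
ee_pos: [0.4592, -0.0088, 0.075]
eef_rot: [0.414, 0.91, 0.0, -0.0]
ft_force: [0.0, -0.5, 1.9]
width: 0.0007
```

play_rows([
  [0,0,0.003,0,0,0,0],
  [0,0,0.005,0,0,0,0],
  [0,0,0.005,0,0,0,0],
])

```text
time: 18.02
ee_pos: [0.4591, -0.0087, 0.0739]
eef_rot: [0.414, 0.91, 0.0, -0.0]
ft_force: [-1.6, 1.8, 3.2]
width: 0.0006
```

play_rows([
  [0,0,-0.15,0,0,0,0],
  [0,0,-0.4,0,0,0,0],
  [0,0,-0.7,0,0,0,0],
  [0,0,-0.9,0,0,0,0],
  [0,0,-0.9,0,0,0,0],
])

```text
time: 18.65
ee_pos: [0.4606, -0.0087, 0.2564]
eef_rot: [0.414, 0.91, 0.002, 0.002]
ft_force: [0.3, -0.0, -0.9]
width: 0.0003
```

play_rows([
  [-0.15,0.2,0,0,0,0,0],
  [-0.3,0.45,-0.1,0,0,0,0],
  [-0.3,0.65,-0.2,0,0,0,0],
  [-0.3,0.7,-0.2,0,0,0,0],
  [-0.3,0.7,-0.2,0,0,0,0],
])

```text
time: 19.27
ee_pos: [0.6037, 0.0374, 0.2923]
eef_rot: [0.415, 0.91, -0.001, -0.001]
ft_force: [0.2, -0.3, -0.5]
width: 0.0009
```

```bash
python3 - <<'E'
from h import *
np.set_printoptions(precision=4,suppress=True)
p,q,s=tool();print(s["time"],p,s["ft_force"])
c=eyes.camera("wrist");A=np.array([.608,.0802])
a=np.radians(134.2)
u=np.array([np.cos(a),np.sin(a)])
x=proj(c,[[*(A+.031*u),.104],[*(A+.038*u),.058],[*A,.1]]);print(x)
x0,y0=(x[2]-[60,75]).astype(int);print(x0,y0)
save(c,"w9.png",(x0,y0,x0+120,y0+110),5)
im=cv2.imread("pics/w9.png")
for k,P in enumerate(x[:2]): cv2.drawMarker(im,tuple(int(v) for v in (P-[x0,y0]+.5)*5),(0,255,0) if k==0 else (255,0,0),0,14,1)
cv2.imwrite("pics/w9.png",im)
t=eyes.camera("scene")
for k in("red_mug","coffee_jar","milk","timer"):
    for l in eyes.landmark_of(t,k)[:1]: print(k,l["xy"],l["p"])
E
```

```text
19.275 [0.6037 0.0374 0.2923] [ 0.1515 -0.3199 -0.5068]
[[359.361  153.5475]
 [355.3698 144.8324]
 [360.0444 186.8512]]
300 111
red_mug [458.8, 337.2] 0.72
coffee_jar [260.9, 174.0] 0.58
milk [190.9, 204.7] 0.53
timer [430.6, 299.8] 0.68
```

View pics/w9.png

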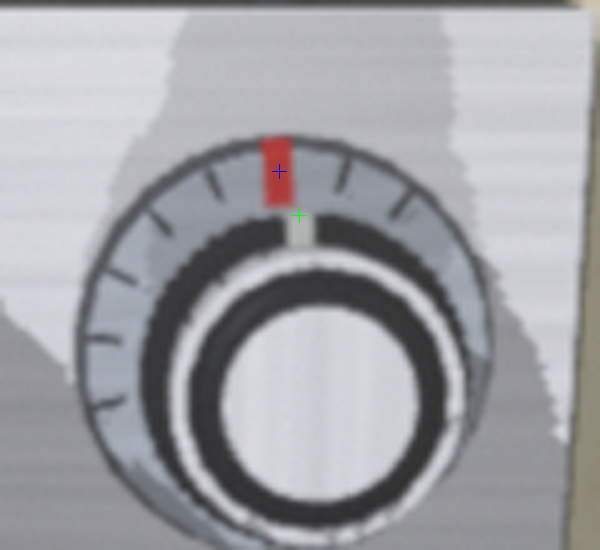

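The red mark and the white pointer both lie on the predicted 134° direction: mark at crop (278,172), pointer at (300,225). The collar is therefore set, and the other objects haven't moved.

```bash
python3 -c "
from bench import job;print(job.close_job())"
```

```text
the job is handed in; nothing more can be done
None
```

The grinder is ready and the job is handed in, at about 19 s of the 50 s allowed. There is one force reading to note below.

- **Collar:** I turned it 60° clockwise (three clicks) and let go. In the last close-up, taken after the lid was pressed, the pointer and the red mark lie on the same direction, 134°, to within a degree or two. The landmark network disagreed with itself on the angles, so I relied on the projected geometry and the picture.
- **Lid:** I pushed it lower near the hinge, then pressed at `lid_press` to its stop. A light touch afterwards met nothing at 76.8 mm and made contact at about 74–75 mm. That puts the lid near 0.02 rad, which is latched; an unlatched lid would have touched at about 78 mm.
- **Press force:** the last press peaked at about 41 N upward at the fingertips, about 44 N in all. That is more than the latch needs. It is well under the 120 N wrist limit. The 40 N limit applies to the arm and gripper body, and only the fingertips were in contact.
- **Wrong-way move:** after the collar, I misread an angle and one move went the wrong way, over the milk carton at a height of 0.2 m. It showed no contact force.
- **Bystanders:** the mug, jar, milk carton and timer were at their starting image positions to within about 3 pixels in the final scene picture. The hand ended clear of everything.

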